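# Set the dust deflector and hold the extraction gate open

### The arm

A 6-joint arm with a two-finger parallel gripper is mounted at the origin on the work surface. World frame = base frame: x ahead of the robot, y to its left, z up, the work surface at z = 0. Lengths are in mm, angles in degrees, forces in N, time in s.
With the tool pointing down it reaches from about 300 to 850 mm from the base axis. Payload 4.2 kg.
Tool frame: the origin (TCP) lies midway between the tips of the shut fingers; the grasp point (between the pads) lies 19 mm behind it; z points along the fingers, y is the line along which they close (so a half turn about z gives the same grasp; the last joint's range is limited). The gripper opens to 91 mm and grips with 3 to 60 N. Pads are 32 mm wide; open, the fingers measure 118 mm over their backs; the gripper's body (76 mm by 178 mm) begins 60 mm behind the grasp point.
Start: joints at [-78.209, 18.312, 89.639, -0, 72.044, -1.146], TCP at [128.736, -560.42, 213.976] pointing down, gripper open.
Joint ranges: [-177.97, 177.97], [-48.28, 115.42], [12.27, 149.76], [-77.06, 257.06], [2.81, 150.46], [-146.56, 146.56]. Speed limits (degrees/s): [147.25, 147.25, 180, 180, 180, 180].

### API

Orientations are given as [roll, pitch, yaw] about the fixed x, y, z axes, in that order (R = Rz(yaw) Ry(pitch) Rx(roll)).
In Python, from workcell import env gives the robot as it stands.
- The arm moves only by the shell command python3 -m jog 'ROWS' [FORCE]. ROWS is a JSON object of lists of equal length, an entry for each row: "jaw": the finger opening in mm, from 0 to 91.2; "slide": the shift along the tool's x, y, z in units of 30 mm (1.0 is 30 mm), a list of three; "spin": the turn about the tool's z in units of 8 degrees (1.0 is 8 degrees). In form: {"jaw": [jaw, ...], "slide": [[dx, dy, dz], ...], "spin": [spin, ...]}. A call has 1 to 10 rows; each row shifts and turns the commanded pose from where the row before left it, along the tool's axes as they then stand; what a row does not reach is not made up. A row lasts 1/10 s, in which the tool goes at most 50 mm and 8.59 degrees, less where a joint would pass 70% of its speed; a pose out of reach is approached as far as the arm can. A call is refused whole if a number of a shift passes 1 or a number of a turn 1, either way. A call with a gripper value outside its range is refused whole. The fingers move at their own pace and stop on an object; FORCE is the grip in N (left out, the last holds). Time passes only in rows, so rows that do not move let the fingers close. It gives the time, the measured TCP pose, the force, the opening and the grip force at its end, in the units of the state.
- env.state(): the state, without advancing time (a new reading comes with each control period).
- env.grab_frame(name): name is "side" or "top" or "wrist"; returns the picture (400x640x3 uint8, red, green, blue); there is no depth.
- env.camera_model(name): a dict with "fx", "fy", "cx", "cy" (pixels), "camera_from_world" (4x4, takes a point from world to camera coordinates). Camera axes: x right, y up, looking along -z (the intrinsics and any distortion apply to the point x, -y, -z); pixel columns grow to the right and rows downward; lengths in mm; the calibration is good to about 2 mm. A picture is of the moment at which its call begins: read the wrist's pose just before it. camera_model takes no time and is no camera call; for the wrist camera it gives the pose at the moment of the call.
- env.job_done(): hands the job in; it is judged then, once.
The state is a dict: "time_s": time; "qpos": joint angles; "qvel": joint speeds; "effort": joint torques, N m; "ee_pos": TCP position; "ee_rot": TCP orientation; "force": force on the tool from outside, world axes, zero at the start; "torque": the same for the moment, N m; "gripper_width": finger opening in mm; "gripper_force": force on a finger pad.
Only numpy, scipy, OpenCV 4.12 (cv2) and the standard library are available. Lean on these libraries where they do the work, as an engineer would, in place of code of your own. Each camera call takes 0.05 s, during which the arm holds its last target. There are 200 camera calls.

### The job

Get the polishing station ready: take the plywood board out of its slotted stand and lean it back, about 20 degrees from upright, against the rest bar in front of the buffing wheel, its foot on the bench on the near side of the bar, centred on the bar and square to it, and let go of it. Then pull the spring-return extraction gate out by its upright tab until its pointer is level with the brass mark clip on the scale bar and keep it there: finish while still holding the gate at the mark, it must not be let go. Leave the other things on the bench where they are.

Things in the scene. Friction and masses are not known exactly. Their poses are not given: they have to be found in the camera images.
- board: Flat plywood board, 10 mm thick (its x) x 140 mm wide (its y) x 150 mm tall (its z); loose, 0.12 to 0.24 kg. Starts upright in the slot of the stand. Origin at the centre of its lower edge face, z up towards its upper edge.
- stand: Low wooden stand with one slot, fixed, 54 x 160 (its y, along the slot) x 40 mm tall; slot 14 mm wide, its floor 10 mm above the bench. Origin at the centre of its underside.
- buffer: Fixed bench buffer with rest bar. Origin on the bench below the bar's middle. Bar: 12 mm round steel along its y, 240 mm long, axis 85 mm above the bench, on posts at y = -115 and +115 mm just behind it. Buffing wheel (150 mm diameter, axis 130 mm high) 220 mm behind the bar (+x), motor left of it (+y), nothing above 205 mm. The robot's side (-x) is clear bench.
- gatebox: Fixed gate housing, 150 x 150 mm, top 75 mm above the bench; on it a duct elbow (64 mm diameter, top 152 mm high, front at x = +3 mm, running to +x). Origin at the centre of its underside. The gate comes out of its front (x = -75 mm, towards -x). A scale bar 20 mm wide, top at 62 mm, runs from the housing to x = -285 mm at y = +68 mm.
- gate: Steel blade, 90 mm wide, sliding out along the housing's -x; same axes. Upright pull tab near its front end, 14 mm thick (x), 60 mm wide (y), wood-faced, 61 to 111 mm above the bench. Origin in the blade at the tab's middle, 58 mm high; pointer on its +y edge, also at x = 0. Shut: 135 mm in front of the housing origin. A spring draws it shut: 4 N shut, 0.7 N more per 10 mm. Stop at 115 mm.
- marker: Small brass clip, 14 x 36 mm (y), with a dark cross line, fixed on the scale bar, top 74 mm above the bench. Origin at its top centre on the line, axes as the housing. The gate is at the mark when its origin and the clip's have the same x in the housing's frame (35 to 85 mm of pull, different each time).
- tin: Closed metal can with paper band, 68 mm across, 85 mm tall; origin at the centre of its underside. Bystander, to be left alone.
- jar: Amber glass jar with black cap, 56 mm across, 75 mm tall; origin at the centre of its underside. Bystander, to be left alone.
- roll: Cork-brown abrasive ring lying flat, 96 mm across, 30 mm tall; origin at the centre of its underside. Bystander, to be left alone.
- wax: Reddish-brown bar of polishing wax, 90 x 35 x 28 mm tall; origin at the centre of its underside. Bystander, to be left alone.
- brush: Hand brush lying on the bench; origin under its middle, handle along its -x. Bystander, to be left alone.
- driver: Screwdriver lying on the bench; origin under its middle, handle along its -x. Bystander, to be left alone.
There are look-alikes about, which are no part of the job. Of the things that look like the board, the smaller one is meant.

How it is judged:
By the outcome, as a careful person would: the job done as asked, in the order asked, and still so for the second after the job is handed in, while the arm keeps its last pose, push and grip.
It also fails if it takes over 48 s, if anything falls off the work surface, if the arm or the gripper's body presses on something with over 40 N, if the wrist force passes 120 N, or if a joint passes its speed limit or range.

## Working session

There is one attempt and no reset: what is moved stays moved. The work goes in short steps, Python scripts to look and compute and a shell command to move; the robot and the scene stay as the last step left them, time stands still between calls to the robot, and variables do not carry over. Pictures are saved under pics/ and viewed, at most 12 in all, crops included, and the job is handed in when it is done.

```bash
ls; mkdir -p pics
python3 - <<'E'
from workcell import env
import cv2,json
for n in("top","side"):
    im=env.grab_frame(n); cv2.imwrite(f"pics/{n}0.png",im[...,::-1])
    m=env.camera_model(n); print(n,{k:(v if not hasattr(v,'tolist') else v.tolist()) for k,v in m.items()})
s=env.state();print(s)
E
```

```text
pics
top {'fx': 487.5642200260682, 'fy': 487.5642200260682, 'cx': 321.55046161918943, 'cy': 201.16410826678228, 'camera_from_world': [[-0.008494982207849144, -0.9999623569004272, 0.0017663689962654663, -25.378009412765405], [0.9739995115192813, -0.007874475656120093, 0.2264132155889813, -544.7393168155551], [-0.22639078346410146, 0.0036438187775756745, 0.9740297406892804, -1216.4271643907277], [0.0, 0.0, 0.0, 1.0]]}
side {'fx': 389.5170959930249, 'fy': 389.5170959930249, 'cx': 323.8818806399651, 'cy': 199.30177189855021, 'camera_from_world': [[-0.84651883261095, -0.5320340984331007, 0.018589893476625836, 455.6743922312926], [0.35238715374757035, -0.5338245354013135, 0.7686707092619428, -268.5266196279274], [-0.3990352865457902, 0.6572450711173495, 0.6393745041704975, -801.9741357748453], [0.0, 0.0, 0.0, 1.0]]}
{'time_s': 0.1, 'qpos': array([-7.82079926e+01,  1.83482791e+01,  8.96991061e+01, -9.61088246e-04,
        7.20439176e+01, -1.14616872e+00]), 'qvel': array([-0.01149488, -0.04854672, -0.18243954, -0.01181449,  0.04142953,
        0.0341439 ]), 'effort': array([ 3.05548801e-04, -4.13333058e+01, -2.32509506e+01,  7.28741311e-02,
        4.22717992e-02, -5.10437235e-05]), 'ee_pos': array([ 128.64352284, -559.96405101,  213.20343683]), 'ee_rot': array([-1.79908697e+02, -9.12716683e-04,  1.29384724e+01]), 'force': array([1.24343189, 0.21742747, 0.20412442]), 'torque': array([-0.00846036, -0.00927764,  0.01576212]), 'gripper_force': 0.0, 'gripper_width': 90.91195284997477}
```

View pics/top0.png

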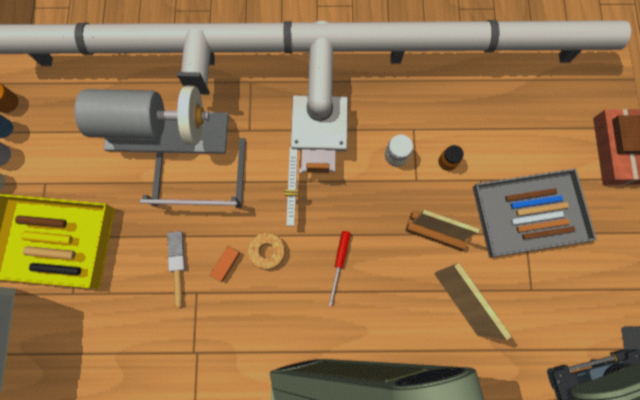

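View pics/side0.png

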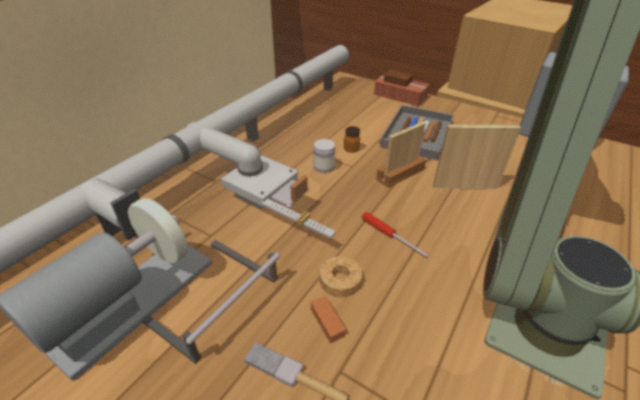

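Top view: candidates for the board are the panel in the slotted stand (~445,222) and a larger free-standing panel (~485,305). The smaller one, in the stand, is meant. The bar runs (142,201)–(240,205), the gate tab is at ~(318,167) and the brass clip at ~(291,193). Next is a close crop to check.

```bash
cat > h.py <<'E'
import numpy as np,cv2
from workcell import env
def ray(m,u,v):
    T=np.array(m["camera_from_world"]);R=T[:3,:3];c=-R.T@T[:3,3]
    d=R.T@np.array([(u-m["cx"])/m["fx"],-(v-m["cy"])/m["fy"],-1.]);return c,d
def onz(m,u,v,z):
    c,d=ray(m,u,v);return c+d*(z-c[2])/d[2]
def proj(m,p):
    T=np.array(m["camera_from_world"]);q=T[:3,:3]@np.array(p,float)+T[:3,3]
    return m["cx"]+m["fx"]*q[0]/-q[2],m["cy"]-m["fy"]*q[1]/-q[2]
def crop(im,x0,y0,w,h,s): return cv2.resize(im[y0:y0+h,x0:x0+w],None,fx=s,fy=s,interpolation=cv2.INTER_CUBIC)
E
python3 - <<'E'
from h import *
im=cv2.imread("pics/top0.png");out=np.zeros((600,800,3),np.uint8)
out[:300,:400]=crop(im,400,195,100,75,4)
out[:600,400:800]=crop(im,270,85,80,150,4) .repeat(1,axis=0)[:600,:400] if False else np.pad(crop(im,270,85,80,150,4),((0,0),(0,80),(0,0)))
out[300:450,:400]=crop(im,135,190,100,50,4)[:150]
s=cv2.imread("pics/side0.png");out[450:600,:400]=crop(s,365,120,160,60,2.5)
cv2.imwrite("pics/c1.png",out)
E
```

```text
(no output)
```

View pics/c1.png

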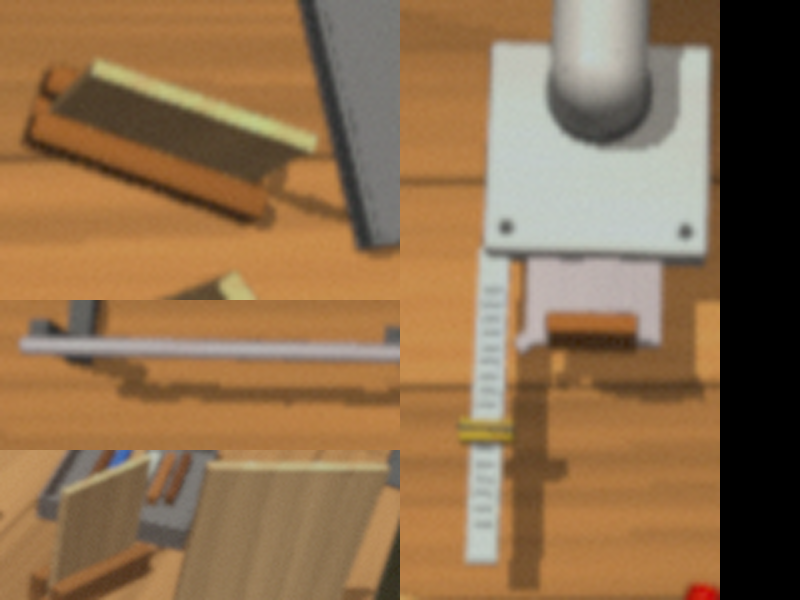

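The crop shows the board upright in the slot, top edge from px (424,211) to (479,231). The clip's line is at ~(391.5,192.5)−100 → (291.5,192.5), the tab at (318,166), and the scale bar lies along +y of the gate.

Run:
```python
from h import *
im=cv2.imread("pics/top0.png");hsv=cv2.cvtColor(im,cv2.COLOR_BGR2HSV)
m=env.camera_model("top")
def blob(lo,hi,x0,y0,x1,y1,z,name):
    k=np.zeros(hsv.shape[:2],np.uint8);k[y0:y1,x0:x1]=cv2.inRange(hsv,lo,hi)[y0:y1,x0:x1]
    n,l,st,c=cv2.connectedComponentsWithStats(k);i=1+st[1:,4].argmax()
    v,u=np.nonzero(l==i);P=np.array([onz(m,a,b,z)[:2] for a,b in zip(u,v)],np.float32)
    r=cv2.minAreaRect(P);vx,vy,_,_=cv2.fitLine(P,cv2.DIST_L2,0,.01,.01).ravel()
    print(name,len(u),np.round(r[0],1),np.round(r[1],1),"mean",P.mean(0).round(1),"px",u.mean().round(1),v.mean().round(1),"dir",np.degrees(np.arctan2(vy,vx)).round(2), "px ext",u.min(),u.max(),v.min(),v.max())
for p in [(451,221),(441,210),(191,203.3),(200,203),(318,166),(310,173),(291,192),(285,192),(330,130),(320,155)]: print(p,hsv[int(p[1]),int(p[0])])
blob((20,60,170),(40,160,255),415,205,490,240,160,"edge")
blob((0,0,120),(179,60,255),138,196,245,210,88,"bar")
blob((5,140,60),(15,255,230),300,158,332,175,111,"tab")
blob((20,130,90),(35,255,255),282,185,302,200,74,"clip")
blob((0,0,150),(179,50,255),284,120,300,230,62,"scale")
c=[onz(m,270+(a-400)/4,85+b/4,75)[:2].round(1) for a,b in [(492,44),(710,47),(485,248),(706,256)]];print(c)
```

```text
(451, 221) [ 24 101 194]
(441, 210) [ 16 160 163]
(191, 203.3) [  8  25 156]
(200, 203) [  6  22 160]
(318, 166) [ 14 183 164]
(310, 173) [ 15 159 164]
(291, 192) [ 22 141 150]
(285, 192) [ 21 144 149]
(330, 130) [ 63  11 203]
(320, 155) [  9  19 189]
edge 199 [ 471.7 -339. ] [136.2   9.6] mean [ 471.3 -340.6] px 451.6 220.7 dir 69.62 px ext 424 478 210 231
bar 384 [540.2 313.2] [247.   11.6] mean [540. 314.] px 187.7 201.7 dir 88.13 px ext 140 236 199 204
tab 226 [617.9 -15. ] [79.2 26.7] mean [617.6 -18.9] px 317.1 169.1 dir -87.33 px ext 300 331 164 174
clip 49 [562.7  49.9] [35.7 15.2] mean [565.1  51.6] px 290.2 192.7 dir 78.97 px ext 285 298 189 195
scale 521 [675.4  43.1] [ 24.1 195.6] mean [675.6  44.3] px 293.5 154.1 dir -3.75 px ext 288 299 120 189
[array([837.4,  45.7]), array([ 834. , -103.3]), array([690.5,  49.7]), array([683.7, -97.5])]
```

The choice is the board in the stand. I'll rise and spin first, then go round the large panel at height.

```bash
python3 -m jog '{"jaw":[91,91,91,91,91,91,91,91],"slide":[[0,0,-0.5],[0,0,-0.5],[0,0,-0.5],[0,0,-0.5],[0,0,-0.5],[0,0,-0.5],[0,0,-0.5],[0,0,0]],"spin":[-1,-1,-1,-1,-1,-1,-1,-0.09]}' 10
python3 -m jog '{"jaw":[91,91,91,91,91,91,91,91,91,91],"slide":[[0.4,0.98,0],[0.4,0.98,0],[0.4,0.98,0],[0.4,0.98,0],[0.4,0.98,0],[0.4,0.98,0],[0.4,0.98,0],[0.4,0.98,0],[0.4,0.98,0],[0.4,0.98,0]],"spin":[0,0,0,0,0,0,0,0,0,0]}'
```

```text
time_s: 0.9
ee_pos: [128.9, -561.2, 320.7]
ee_rot: [179.9, 0.2, 69.7]
force: [0.3, -0.2, 0.2]
gripper_width: 90.6
gripper_force: 0.0
time_s: 1.9
ee_pos: [447.2, -549.7, 317.4]
ee_rot: [-179.9, -0.1, 69.5]
force: [-0.3, -1.0, 0.9]
gripper_width: 91.0
gripper_force: 0.0
```

```bash
python3 -m jog '{"jaw":[91,91,91,91,91,91,91,91],"slide":[[0.97,-0.24,0],[0.97,-0.24,0],[0.97,-0.24,0],[0.97,-0.24,0],[0.97,-0.24,0],[0.97,-0.24,0],[0.97,-0.24,0],[0,0,0]],"spin":[0,0,0,0,0,0,0,0]}'
python3 - <<'E'
from h import *
m=env.camera_model("wrist");im=env.grab_frame("wrist");cv2.imwrite("pics/w1.png",im[...,::-1])
s=env.state();print(s["ee_pos"],s["ee_rot"],m["fx"],proj(m,[471.5,-339.5,160]))
E
```

```text
time_s: 2.7
ee_pos: [469.7, -338.2, 318.3]
ee_rot: [-179.9, -0.1, 69.7]
force: [-0.3, -0.0, -0.3]
gripper_width: 91.4
gripper_force: 0.0
[ 469.59595495 -340.11456216  318.32669671] [-1.79938407e+02 -5.65241290e-03  6.96630198e+01] 323.7755805940696 (np.float64(319.80083026246444), np.float64(186.2358801886598))
```

View pics/w1.png

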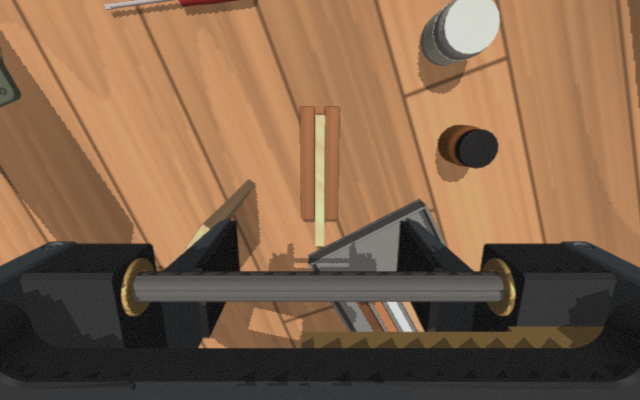

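The wrist view shows the board's top edge running (320,114)–(320,246), straight in the picture, centred between the fingers, in the stand's slot. The large panel is at (215,215).

Run:
```python
from h import *
m=env.camera_model("wrist");im=cv2.imread("pics/w1.png");hsv=cv2.cvtColor(im,cv2.COLOR_BGR2HSV)
k=np.zeros(hsv.shape[:2],np.uint8);k[105:255,308:332]=cv2.inRange(hsv,(20,60,150),(40,160,255))[105:255,308:332]
v,u=np.nonzero(k);P=np.array([onz(m,a,b,160)[:2] for a,b in zip(u,v)],np.float32)
r=cv2.minAreaRect(P);d=cv2.fitLine(P,2,0,.01,.01).ravel();print(r,np.degrees(np.arctan2(d[1],d[0])))
s=env.state();print(s["ee_pos"],s["ee_rot"])
a=np.radians(s["ee_rot"][2]);e=np.array(r[0])-s["ee_pos"][:2];print("tool xy",e@[np.cos(a),np.sin(a)],e@[np.sin(a),-np.cos(a)])
```

```text
((472.2666015625, -338.97991943359375), (137.78060913085938, 9.648670196533203), 69.52873229980469) 69.62619
[ 469.59595495 -340.11456216  318.32669671] [-1.79938407e+02 -5.65241290e-03  6.96630198e+01]
tool xy 1.992073539077913 2.109836590479368
```

```bash
python3 -m jog '{"jaw":[91,91,91,91,91,91,91,91],"slide":[[0.07,0.07,0.92],[0,0,0.92],[0,0,0.92],[0,0,0.92],[0,0,0.92],[0,0,0.92],[0,0,0.92],[0,0,0]],"spin":[0,0,0,0,0,0,0,0]}' 10
python3 -m jog '{"jaw":[50,20,5,5,5,5,5,5,5,5],"slide":[[0,0,0],[0,0,0],[0,0,0],[0,0,0],[0,0,0],[0,0,0],[0,0,0],[0,0,0],[0,0,0],[0,0,0]],"spin":[0,0,0,0,0,0,0,0,0,0]}' 20
```

```text
time_s: 3.55
ee_pos: [469.6, -339.5, 121.1]
ee_rot: [-179.5, -0.1, 69.5]
force: [-0.2, -0.9, 0.2]
gripper_width: 90.7
gripper_force: 0.0
time_s: 4.55
ee_pos: [472.4, -340.4, 125.7]
ee_rot: [-180.0, 0.0, 69.7]
force: [0.1, 0.4, -0.1]
gripper_width: 13.4
gripper_force: 0.0
```

```bash
python3 -m jog '{"jaw":[5,5,5,5],"slide":[[0,0,0],[0,0,0],[0,0,0],[0,0,0]],"spin":[0,0,0,0]}' 25
python3 -m jog '{"jaw":[5,5,5,5,5,5],"slide":[[0,0,-0.3],[0,0,-0.7],[0,0,-0.9],[0,0,-0.9],[0,0,-0.9],[0,0,-0.9]],"spin":[0,0,0,0,0,0]}' 25
```

```text
time_s: 4.95
ee_pos: [472.4, -340.4, 125.7]
ee_rot: [180.0, 0.0, 69.7]
force: [-0.3, -0.1, 0.3]
gripper_width: 10.0
gripper_force: 25.0
time_s: 5.55
ee_pos: [472.1, -340.2, 265.3]
ee_rot: [-180.0, 0.0, 69.7]
force: [0.6, -0.5, -1.5]
gripper_width: 10.0
gripper_force: 25.0
```

```bash
python3 -m jog '{"jaw":[5,5,5,5],"slide":[[0,0,0],[0,0,0],[0,0,0],[0,0,0]],"spin":[-0.7,-0.9,-0.7,0]}'
python3 -m jog '{"jaw":[5,5,5,5,5,5,5,5,5,5],"slide":[[0.5,0,0],[0.9,0,0],[1,0,0],[1,0,0],[1,0,0],[1,0,0],[1,0,0],[1,0,0],[1,0,0],[1,0,0]],"spin":[0,0,0,0,0,0,0,0,0,0]}'
python3 -m jog '{"jaw":[5,5,5,5,5,5,5,5,5,5],"slide":[[1,0,0],[1,0,0],[1,0,0],[1,0,0],[1,0,0],[1,0,0],[1,0,0],[1,0,0],[1,0,0],[1,0,0]],"spin":[0,0,0,0,0,0,0,0,0,0]}'
python3 -m jog '{"jaw":[5,5,5,5,5],"slide":[[0.9,0,0],[0.6,0,0],[0.3,0,0],[0.1,0,0],[0,0,0]],"spin":[0,0,0,0,0]}'
python3 - <<'E'
from h import *
s=env.state();print(s["ee_pos"],s["ee_rot"],s["gripper_width"])
m=env.camera_model("wrist");im=env.grab_frame("wrist");cv2.imwrite("pics/w2.png",im[...,::-1]);np.save("w2.npy",np.array(m["camera_from_world"]))
t=env.grab_frame("top");cv2.imwrite("pics/t2.png",t[...,::-1])
out=np.zeros((600,640,3),np.uint8);out[:400]=im[...,::-1];out[400:,:]=crop(t[...,::-1],110,160,160,50,4)
cv2.imwrite("pics/c2.png",out)
E
```

```text
time_s: 5.95
ee_pos: [472.2, -340.2, 264.1]
ee_rot: [-180.0, 0.0, 88.0]
force: [0.5, 0.6, -1.6]
gripper_width: 10.0
gripper_force: 25.0
time_s: 6.95
ee_pos: [481.1, -56.3, 264.0]
ee_rot: [-180.0, -0.0, 88.0]
force: [0.1, 0.8, -1.5]
gripper_width: 10.1
gripper_force: 25.0
time_s: 7.95
ee_pos: [490.9, 243.1, 263.9]
ee_rot: [-180.0, -0.0, 88.0]
force: [1.5, 0.5, -1.9]
gripper_width: 9.7
gripper_force: 25.0
time_s: 8.45
ee_pos: [493.9, 297.8, 263.7]
ee_rot: [-180.0, 0.0, 88.0]
force: [0.0, -0.9, -1.6]
gripper_width: 9.8
gripper_force: 25.0
[493.87069124 297.84885714 263.67131475] [-1.79988372e+02  4.58699525e-02  8.80359684e+01] 9.840579856198701
```

View pics/c2.png

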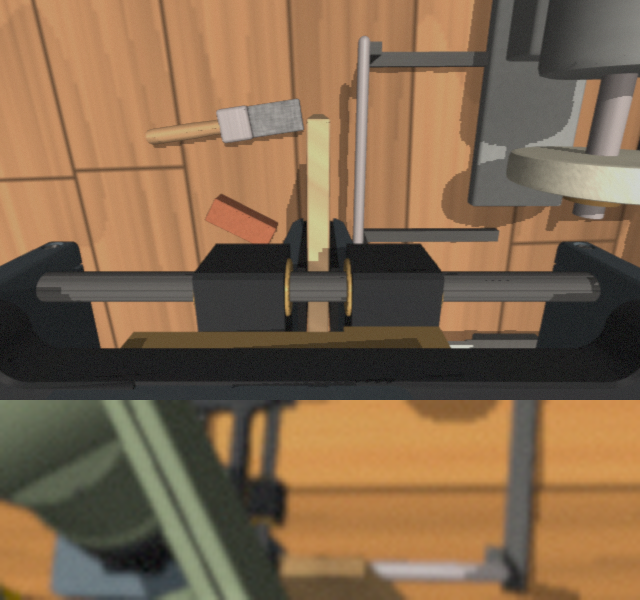

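In the wrist view, the held board's top edge is at u≈318, v 118–262. The bar goes from (364,38) to (360,240), so it is slightly rotated against the board. The brush head is at (275,118) and the wax at (240,218). Measuring these next.

Run:
```python
from h import *
m=env.camera_model("wrist");m["camera_from_world"]=np.load("w2.npy")
im=cv2.imread("pics/w2.png").astype(int);hsv=cv2.cvtColor(im.astype(np.uint8),cv2.COLOR_BGR2HSV)
pts=[];
for v in range(42,228,3):
    row=hsv[v,350:378];u=np.nonzero((row[:,1]<60)&(row[:,2]>90))[0]+350
    u=u[u<374]
    if v<75: u=u[u<371]
    if len(u)>3: pts.append((u.min(),u.max(),v))
pts=np.array(pts);print(pts[::8].tolist())
C=np.array([onz(m,(a+b)/2,v,85)[:2] for a,b,v in pts],np.float32)
d=cv2.fitLine(C,cv2.DIST_HUBER,0,.01,.01).ravel();print("bar dir",np.degrees(np.arctan2(d[1],d[0])),"pt",d[2:])
col=hsv[25:60,363];print([ (25+i,c.tolist()) for i,c in enumerate(col) if i%2==0])
k=np.zeros(hsv.shape[:2],np.uint8);k[110:235,303:334]=cv2.inRange(hsv,(20,60,120),(40,170,255))[110:235,303:334]
v,u=np.nonzero(k);s=env.state();zt=s["ee_pos"][2]+34.3
P=np.array([onz(m,a,b,zt)[:2] for a,b in zip(u,v)],np.float32);e=cv2.fitLine(P,cv2.DIST_HUBER,0,.01,.01).ravel();print("board edge dir",np.degrees(np.arctan2(e[1],e[0])),e[2:],"far end y",P[:,1].max(),v.min())
print("ee",s["ee_pos"],s["ee_rot"])
mt=env.camera_model("top");h0=cv2.cvtColor(cv2.imread("pics/top0.png"),cv2.COLOR_BGR2HSV)
print([h0[b,a].tolist() for b,a in [(201,c) for c in range(136,148)]],[h0[b,a].tolist() for b,a in [(205,c) for c in range(232,246)]])
for p in [(176,231),(184,232),(168,233)]: print("brush",onz(mt,*p,15))
print("wax",onz(mt,234,247,28),onz(mt,241,252,28))
```

```text
[[359, 370, 42], [358, 369, 66], [357, 367, 90], [357, 366, 114], [356, 365, 138], [355, 365, 162], [355, 364, 186], [354, 363, 210]]
bar dir 88.22448 pt [541.6122  345.06387]
[(25, [13, 125, 181]), (27, [13, 127, 183]), (29, [13, 126, 178]), (31, [13, 126, 180]), (33, [14, 127, 181]), (35, [12, 108, 167]), (37, [8, 26, 157]), (39, [8, 23, 180]), (41, [8, 22, 186]), (43, [8, 22, 185]), (45, [8, 21, 186]), (47, [8, 22, 185]), (49, [11, 22, 189]), (51, [10, 20, 187]), (53, [11, 23, 188]), (55, [9, 23, 191]), (57, [13, 25, 192]), (59, [9, 22, 193])]
board edge dir 88.032745 [495.96756 346.4592 ] far end y 370.2576 119
ee [494.02663524 297.30690373 263.78885647] [-1.79998474e+02  3.98782570e-02  8.79946113e+01]
[[16, 158, 170], [15, 156, 172], [15, 151, 169], [14, 109, 166], [8, 36, 169], [3, 16, 175], [176, 10, 175], [4, 12, 177], [8, 12, 175], [9, 10, 176], [10, 13, 177], [7, 13, 177]] [[12, 85, 147], [13, 86, 146], [12, 75, 139], [11, 48, 107], [8, 28, 72], [15, 12, 44], [70, 20, 38], [20, 19, 41], [21, 36, 50], [14, 98, 70], [15, 151, 101], [15, 154, 121], [15, 157, 143], [15, 158, 152]]
brush [476.51230775 361.19877865  15.        ]
brush [473.61989603 339.59201302  15.        ]
brush [471.25765017 382.31333403  15.        ]
wax [430.29648071 201.91704162  28.        ] [416.92265138 183.08025274  28.        ]
```

Run:
```python
from h import *
m=env.camera_model("wrist");m["camera_from_world"]=np.load("w2.npy");mt=env.camera_model("top")
print("far end wrist",onz(m,364.5,35.7,85)); print("top ends",onz(mt,139.6,201.3,85),)
h0=cv2.cvtColor(cv2.imread("pics/top0.png"),cv2.COLOR_BGR2HSV)
for r in (203,204,205,206): print(r,[h0[r,c].tolist()[1:] for c in range(228,246)])
for c in (238,240,242): print(c,onz(mt,c,204.5,85))
```

```text
far end wrist [545.00433183 441.52452065  85.        ]
top ends [542.70794813 438.48548789  85.        ]
203 [[18, 174], [18, 174], [20, 175], [18, 174], [12, 175], [16, 174], [13, 173], [15, 155], [11, 120], [14, 75], [12, 41], [22, 46], [18, 58], [80, 73], [134, 101], [149, 123], [156, 155], [157, 166]]
204 [[30, 151], [25, 152], [31, 154], [27, 153], [25, 153], [28, 154], [22, 148], [21, 134], [18, 102], [12, 63], [24, 43], [13, 38], [25, 52], [106, 70], [141, 101], [154, 124], [152, 156], [154, 167]]
205 [[88, 150], [87, 147], [79, 148], [83, 148], [85, 147], [86, 146], [75, 139], [48, 107], [28, 72], [12, 44], [20, 38], [19, 41], [36, 50], [98, 70], [151, 101], [154, 121], [157, 143], [158, 152]]
206 [[142, 169], [143, 169], [144, 168], [140, 170], [146, 170], [140, 169], [136, 157], [114, 110], [75, 61], [39, 46], [26, 39], [28, 45], [55, 56], [95, 75], [144, 106], [157, 114], [165, 122], [167, 122]]
238 [532.21315156 185.05263538  85.        ]
240 [532.17153126 179.91267664  85.        ]
242 [532.12991034 174.77264158  85.        ]
```

```bash
python3 -m jog '{"jaw":[5,5,5,5,5,5,5,5,5],"slide":[[0.54,0.15,0],[0,0,0.6],[0,0,0.9],[0,0,0.9],[0,0,0.9],[0,0,0.8],[0,0,0.5],[0,0,0.2],[0,0,0]],"spin":[-0.025,0,0,0,0,0,0,0,0]}'
python3 -m jog '{"jaw":[5,5],"slide":[[0,0,0],[0,0,0]],"spin":[0,0]}'
```

```text
time_s: 9.45
ee_pos: [499.0, 313.5, 119.3]
ee_rot: [-179.9, 0.1, 88.2]
force: [0.2, 0.0, -1.7]
gripper_width: 10.1
gripper_force: 25.0
time_s: 9.65
ee_pos: [499.8, 314.5, 121.0]
ee_rot: [179.9, -0.1, 88.2]
force: [-0.1, -0.8, -1.8]
gripper_width: 9.9
gripper_force: 25.0
```

```bash
python3 -m jog '{"jaw":[5,5,5],"slide":[[0,0,0.1],[0,0,0],[0,0,0]],"spin":[0,0,0]}'
python3 -m jog '{"jaw":[5,5,5],"slide":[[0,0,0.05],[0,0,0],[0,0,0]],"spin":[0,0,0]}'
```

```text
time_s: 9.95
ee_pos: [499.1, 314.3, 116.8]
ee_rot: [180.0, 0.0, 88.3]
force: [-1.2, 0.7, -2.8]
gripper_width: 10.0
gripper_force: 25.0
time_s: 10.25
ee_pos: [499.5, 314.6, 115.7]
ee_rot: [179.9, -0.0, 88.3]
force: [-0.3, 0.7, 0.8]
gripper_width: 9.6
gripper_force: 25.0
```

```bash
python3 -m jog '{"jaw":[13,16,19,22,24,26,26,26,26,26],"slide":[[0,0.05,0],[0,0.05,0],[0,0.05,0],[0,0.05,0],[0,0.05,0],[0,0.06,0],[0,0.06,0],[0,0.06,0],[0,0.06,0],[0,0.06,0]],"spin":[0,0,0,0,0,0,0,0,0,0]}' 5
python3 - <<'E'
from h import *
s=env.state();print(s["ee_pos"],s["gripper_width"],s["force"])
im=env.grab_frame("wrist")[...,::-1];t=env.grab_frame("side")[...,::-1]
out=np.zeros((600,640,3),np.uint8);out[:300]=im[50:350];out[300:]=crop(t,170,210,160,75,4)
cv2.imwrite("pics/c3.png",out)
E
```

```text
time_s: 11.25
ee_pos: [515.7, 313.8, 115.2]
ee_rot: [180.0, 0.0, 88.3]
force: [1.0, 0.3, -1.2]
gripper_width: 26.3
gripper_force: 0.0
[515.74560643 313.79432085 115.20883197] 26.304641265021516 [ 0.97134857  0.27571065 -1.17806289]
```

View pics/c3.png

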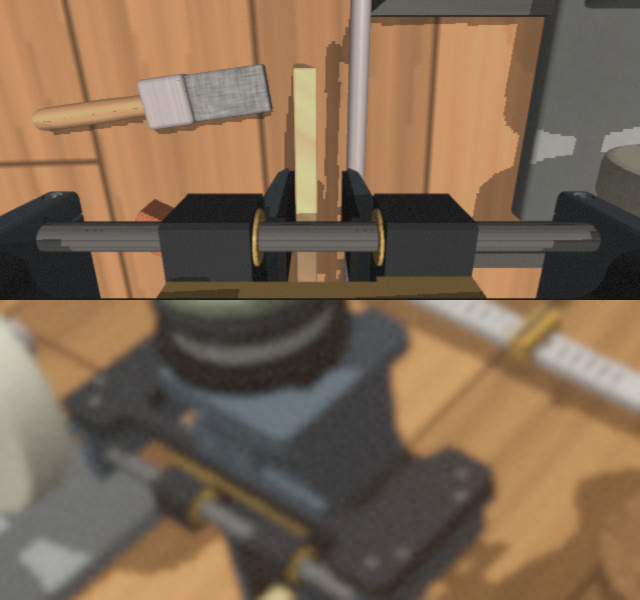

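The wrist view shows the board edge (u 295–316) resting on the near finger and standing between the fingers. The bar is at u≈358. I'll keep pushing slowly.

```bash
python3 -m jog '{"jaw":[26,26,26,26,26,26,26,26,26,26],"slide":[[0,0.06,0],[0,0.07,0],[0,0.07,0],[0,0.08,0],[0,0.08,0],[0,0.08,0],[0,0.09,0],[0,0.09,0],[0,0.1,0],[0,0.1,0]],"spin":[0,0,0,0,0,0,0,0,0,0]}'
python3 - <<'E'
from h import *
s=env.state();print(s["ee_pos"],s["gripper_width"],s["force"])
im=env.grab_frame("wrist")[...,::-1]
cv2.imwrite("pics/c4.png",im)
E
```

```text
time_s: 12.35
ee_pos: [540.4, 313.1, 115.2]
ee_rot: [180.0, 0.0, 88.3]
force: [-0.3, 0.2, 0.3]
gripper_width: 26.0
gripper_force: 0.0
[540.43984698 313.05425104 115.21963651] 25.992672225686622 [-0.28557931  0.21338576  0.28601366]
```

View pics/c4.png

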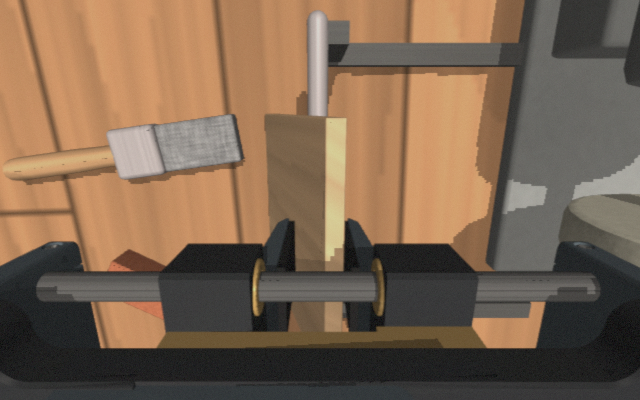

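The wrist view shows the board leaning over the bar: foot at u≈266, top edge u 326–346, bar behind it at u≈318. Next I'll open, rise and measure.

```bash
python3 -m jog '{"jaw":[40,60,80,91,91,91,91,91,91,91],"slide":[[0,0,0],[0,0,0],[0,0,0],[0,0,0],[0,0,0],[0,0,0],[0,0,-0.3],[0,0,-0.8],[0,0,-1],[0,0,-1]],"spin":[0,0,0,0,0,0,0,0,0,0]}'
python3 -m jog '{"jaw":[91,91,91,91,91],"slide":[[0,-0.5,-0.8],[0,-0.8,-0.4],[0,-0.8,0],[0,-0.3,0],[0,0,0]],"spin":[0,0,0,0,0]}'
python3 - <<'E'
from h import *
s=env.state();print(s["ee_pos"],s["gripper_width"],s["force"])
m=env.camera_model("wrist");np.save("w5.npy",np.array(m["camera_from_world"]));im=env.grab_frame("wrist")[...,::-1]
cv2.imwrite("pics/w5.png",im)
E
```

```text
time_s: 13.4
ee_pos: [540.1, 313.0, 209.8]
ee_rot: [180.0, 0.0, 88.3]
force: [-0.3, 0.0, -0.3]
gripper_width: 90.7
gripper_force: 0.0
time_s: 13.9
ee_pos: [467.5, 315.3, 244.9]
ee_rot: [180.0, -0.0, 88.3]
force: [0.4, 0.2, 0.0]
gripper_width: 91.1
gripper_force: 0.0
[467.50047615 315.33236577 244.89254669] 91.13289226503198 [0.4457148  0.21401551 0.03409524]
```

View pics/w5.png

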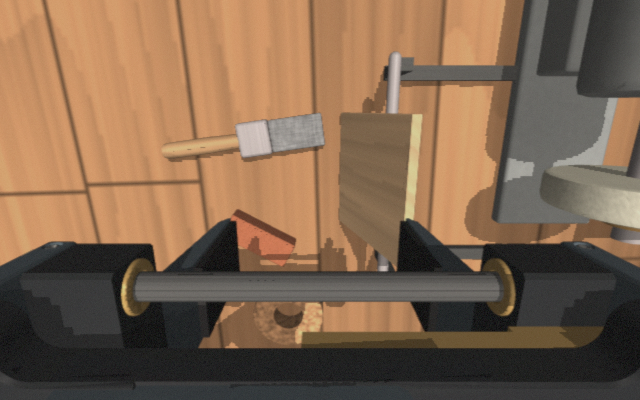

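The board is leaning freely: foot corners at (340,114) and (339,222), top back edge u≈411, bar end at (395,54).

Run:
```python
from h import *
m=env.camera_model("wrist");m["camera_from_world"]=np.load("w5.npy")
a=onz(m,340,115,3.4);b=onz(m,339,222,3.4);t=onz(m,411.5,115,141)
print(a,b,t,"tilt",np.degrees(np.arctan2(t[0]-a[0],137.6)),"foot mid",(a+b)/2,"bar end",onz(m,395.5,53,85))
print("dir",np.degrees(np.arctan2(a[1]-b[1],a[0]-b[0])))
```

```text
[497.52366814 383.81580424   3.4       ] [494.64705655 244.56746108   3.4       ] [546.78326191 384.62766011 141.        ] tilt 19.696922182440723 foot mid [496.08536235 314.19163266   3.4       ] bar end [544.76591068 440.13655456  85.        ]
dir 88.81654417209488
```

Tilt is 19.7°, with the board square and centred. On to the gate.

```bash
python3 -m jog '{"jaw":[91,91,91,91,91,91,91,91,91,91],"slide":[[-0.6,0,-0.3],[-0.9,0,-0.2],[-1,0.3,0],[-1,0.5,0],[-1,0.5,0],[-1,0.5,0],[-1,0.5,0],[-1,0.5,0],[-1,0.5,0],[-1,0.5,0]],"spin":[0,0,0,0,0,0,0,0,0,0]}'
python3 -m jog '{"jaw":[60,50,50,50,50],"slide":[[-0.9,0.4,0],[-0.5,0.3,0],[-0.2,0.1,0],[0,0,0],[0,0,0]],"spin":[0,0,0,0,0]}'
python3 - <<'E'
from h import *
s=env.state();print(s["ee_pos"],s["gripper_width"],s["force"])
m=env.camera_model("wrist");np.save("w6.npy",np.array(m["camera_from_world"]));im=env.grab_frame("wrist")[...,::-1]
cv2.imwrite("pics/w6.png",im)
E
```

```text
time_s: 14.95
ee_pos: [574.4, 24.0, 259.4]
ee_rot: [180.0, 0.0, 88.2]
force: [0.1, -0.4, 0.1]
gripper_width: 91.0
gripper_force: 0.0
time_s: 15.45
ee_pos: [595.7, -21.0, 259.2]
ee_rot: [-180.0, -0.0, 88.3]
force: [0.6, 0.4, 0.1]
gripper_width: 54.1
gripper_force: 0.0
[595.68833143 -21.02249113 259.23386007] 54.1146676247138 [0.62773113 0.37553421 0.06498371]
```

View pics/w6.png

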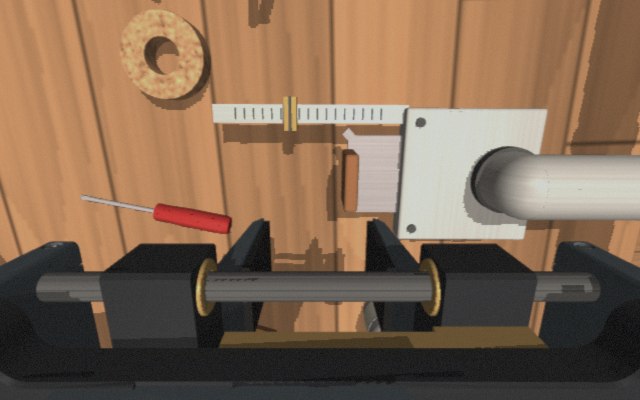

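The wrist view shows the tab at u 345–357, v 153–211, the pointer tip at (349,133), the clip's dark line at (290,114) and the housing front at u≈400.

Run:
```python
from h import *
m=env.camera_model("wrist");m["camera_from_world"]=np.load("w6.npy")
im=cv2.imread("pics/w6.png");hsv=cv2.cvtColor(im,cv2.COLOR_BGR2HSV);g=im.sum(2)/3
for v in (100,108,126): 
    print(v,[int(x) for x in g[v,280:302]])
for v in (165,180,200): print(v,[tuple(map(int,hsv[v,u][1:])) for u in range(340,362)])
# yaw of scale/housing
P=[onz(m,u,v,75) for u,v in [(408,109),(546,109),(399,239),(525,239)]]
print(np.round(P,1).tolist())
e=[]
for u in range(220,400,6):
    c=(hsv[95:116,u,1]<60)&(hsv[95:116,u,2]>150);
    if c.any() and not 278<u<302: e.append(onz(m,u,95+np.argmax(c),62)[:2])
d=cv2.fitLine(np.array(e,np.float32),cv2.DIST_HUBER,0,.01,.01).ravel();print("scale dir",np.degrees(np.arctan2(d[1],d[0])))
print("clip",onz(m,290,114,74),"pointer",onz(m,349,132,59),"tab c",onz(m,351,182,111),"L",onz(m,345,182,111),"R",onz(m,357,182,111),"tab ends",onz(m,353,153,111),onz(m,353,211,111))
mt=env.camera_model("top");print("top: clip",onz(mt,291.5,192.5,74),"tab",onz(mt,318,165,111))
print("TCP px test",proj(m,[595.7,-21,240]))
```

```text
100 [129, 130, 129, 142, 154, 155, 155, 145, 114, 94, 94, 136, 157, 156, 158, 150, 111, 117, 135, 138, 134, 135]
108 [156, 150, 145, 139, 148, 155, 154, 154, 125, 96, 94, 136, 154, 157, 159, 152, 122, 170, 166, 152, 187, 205]
126 [87, 84, 86, 90, 133, 153, 154, 152, 122, 98, 97, 125, 148, 153, 154, 154, 115, 79, 77, 88, 89, 90]
165 [(125, 133), (119, 109), (123, 77), (117, 59), (142, 63), (135, 104), (144, 138), (139, 160), (145, 169), (141, 173), (142, 174), (142, 172), (139, 172), (141, 174), (140, 175), (143, 173), (146, 164), (140, 149), (93, 135), (30, 177), (25, 195), (21, 197)]
180 [(122, 134), (128, 102), (137, 67), (111, 60), (140, 73), (134, 122), (143, 148), (141, 166), (143, 171), (139, 172), (141, 172), (141, 173), (141, 173), (141, 172), (139, 172), (142, 171), (142, 162), (117, 148), (41, 176), (26, 194), (24, 195), (23, 197)]
200 [(122, 132), (129, 109), (136, 73), (131, 64), (139, 103), (139, 138), (139, 161), (141, 170), (146, 170), (141, 173), (141, 173), (141, 174), (143, 169), (143, 168), (140, 171), (142, 165), (129, 156), (61, 154), (30, 176), (24, 189), (25, 191), (24, 189)]
[[693.4, 52.6, 75.0], [838.7, 48.2, 75.0], [689.4, -94.5, 75.0], [837.4, -99.0, 75.0]]
scale dir -2.1280515
clip [568.74968119  51.18546126  74.        ] pointer [632.61219603  29.54988371  59.        ] tab c [629.60475343 -16.24171356 111.        ] L [623.57807459 -16.06145654 111.        ] R [635.63147569 -16.42197187 111.        ] tab ends [631.63470343  12.79622539 111.        ] [631.59154829 -46.86575171 111.        ]
top: clip [565.68146473  48.36198705  74.        ] tab [628.54850148 -21.41471657 111.        ]
TCP px test (np.float64(317.20813451266434), np.float64(235.54342332964944))
```

```bash
python3 -m jog '{"jaw":[50,50,50,50,50,50,50,50,50,50],"slide":[[0.1,0.6,0],[0.07,0.53,0],[0,0,0.7],[0,0,1],[0,0,1],[0,0,1],[0,0,1],[0,0,0.9],[0,0,0.5],[0,0,0]],"spin":[0.05,0,0,0,0,0,0,0,0,0]}' 10
python3 -m jog '{"jaw":[40,30,20,10,10,10,10,10],"slide":[[0,0,0],[0,0,0],[0,0,0],[0,0,0],[0,0,0],[0,0,0],[0,0,0],[0,0,0]],"spin":[0,0,0,0,0,0,0,0]}' 45
```

```text
time_s: 16.5
ee_pos: [628.0, -16.5, 74.0]
ee_rot: [-179.7, -0.0, 88.0]
force: [0.1, -0.3, -0.1]
gripper_width: 49.9
gripper_force: 0.0
time_s: 17.3
ee_pos: [629.4, -17.9, 76.8]
ee_rot: [-179.9, 0.0, 87.9]
force: [-4.1, 0.7, 5.7]
gripper_width: 13.6
gripper_force: 45.0
```

```bash
python3 -m jog '{"jaw":[10,10,10,10,10,10,10,10,10,10],"slide":[[0,-0.1,0],[0,-0.2,0],[0,-0.3,0],[0,-0.4,0],[0,-0.4,0],[0,-0.3,0],[0,-0.2,0],[0,-0.15,0],[0,-0.08,0],[0,0,0]],"spin":[0,0,0,0,0,0,0,0,0,0]}' 50
python3 -m jog '{"jaw":[10,10,10],"slide":[[0,0,0],[0,0,0],[0,0,0]],"spin":[0,0,0]}'
python3 - <<'E'
from h import *
s=env.state();print(s["ee_pos"],s["gripper_width"],s["force"])
m=env.camera_model("wrist");np.save("w7.npy",np.array(m["camera_from_world"]));im=env.grab_frame("wrist")[...,::-1];cv2.imwrite("pics/w7.png",im)
t=env.grab_frame("top")[...,::-1];cv2.imwrite("pics/t7.png",t);cv2.imwrite("pics/s7.png",env.grab_frame("side")[...,::-1])
out=np.zeros((600,640,3),np.uint8);out[:300]=im[:300];out[300:]=crop(t,130,140,213,100,3)[:,:640] if False else cv2.resize(t[130:255,110:377],(640,300))
cv2.imwrite("pics/c7.png",out)
E
```

```text
time_s: 18.3
ee_pos: [569.1, -15.7, 76.9]
ee_rot: [179.6, 0.0, 87.9]
force: [8.5, 0.5, 0.3]
gripper_width: 13.6
gripper_force: 50.1
time_s: 18.6
ee_pos: [569.4, -15.7, 76.9]
ee_rot: [179.6, 0.0, 87.9]
force: [7.8, -0.4, -0.1]
gripper_width: 13.7
gripper_force: 50.1
[569.42529516 -15.72976234  76.85666642] 13.738565857335201 [ 7.83598881 -0.43200346 -0.09205954]
```

View pics/c7.png

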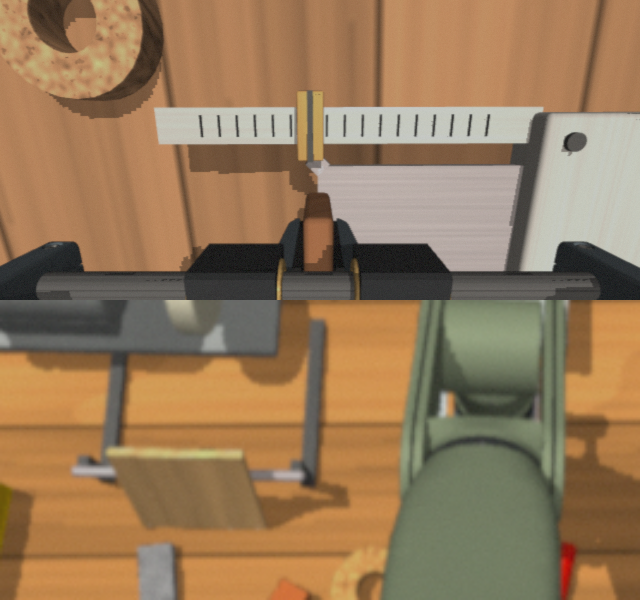

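The wrist view shows the clip line at u≈310 and the pointer at ~(316,163), still a few mm short. The board still leans squarely on the bar. One zoom to quantify.

Run:
```python
from h import *
m=env.camera_model("wrist");m["camera_from_world"]=np.load("w7.npy")
im=cv2.imread("pics/w7.png");g=im.sum(2)/3
cv2.imwrite("pics/c8.png",crop(im,285,85,80,60*2,5)[:600])
a=np.radians(-2.1);ux=np.array([np.cos(a),np.sin(a),0])
for v in (95,100,120,140,155): r=g[v,300:322];k=300+np.arange(22);w=np.clip(125-r,0,None);w[(k<305)|(k>316)]=0;print(v,round((w*k).sum()/w.sum(),2))
print("clip",onz(m,310.3,126,74)@ux,"per px",(onz(m,311,126,74)-onz(m,310,126,74))@ux)
for u in (314,316,318,320,322): print(u,onz(m,u,166,59)@ux)
print("tab top",onz(m,318,198,111)@ux,"tcp",env.state()["ee_pos"]@ux)
```

```text
95 309.47
100 309.7
120 309.58
140 309.51
155 309.85
clip 566.1489392234512 per px 0.5206543871871064
314 567.9277853349561
316 569.0977265660571
318 570.2677764247071
320 571.4379349260358
322 572.6082020851754
tab top 569.8510771051908 tcp 569.6163315228584
```

View pics/c8.png

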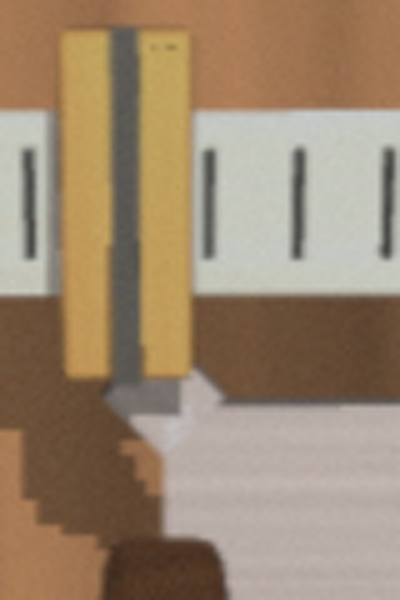

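```bash
python3 -m jog '{"jaw":[10,10,10,10,10,10],"slide":[[0,-0.07,0],[0,-0.07,0],[0,0,0],[0,0,0],[0,0,0],[0,0,0]],"spin":[0,0,0,0,0,0]}'
python3 - <<'E'
from h import *
a=np.radians(-2.1);ux=np.array([np.cos(a),np.sin(a),0])
s=env.state();print(s["ee_pos"]@ux)
m=env.camera_model("wrist");im=env.grab_frame("wrist")[...,::-1].copy();cv2.imwrite("pics/w9.png",im);g=im.sum(2)/3
for v in (100,120,150):
    r=g[v,300:345];k=300+np.arange(45)
    hsv=cv2.cvtColor(im,cv2.COLOR_BGR2HSV)[v,300:345];y=(hsv[:,0]>15)&(hsv[:,0]<30)&(hsv[:,1]>90)&(hsv[:,2]>140)
    d=(r<125)&(k>k[y].min())&(k<k[y].max());print(v,k[y].min(),k[y].max(),k[d].mean(),onz(m,k[d].mean(),v,74)@ux)
h=cv2.cvtColor(im,cv2.COLOR_BGR2HSV)
for v in (185,192): k=np.nonzero((h[v,320:520,1]<60)&(h[v,320:520,2]>120))[0]+320; print("blade left",v,k[:1] if len(k) else None)
l=np.nonzero((h[180,300:360,1]<60)&(h[180,300:360,2]>110))[0]+300;print(l[:2],onz(m,l[0],180,59)@ux)
E
```

```text
time_s: 19.35
ee_pos: [565.3, -15.6, 76.8]
ee_rot: [179.6, 0.0, 87.9]
force: [9.3, -1.1, -0.3]
gripper_width: 13.9
gripper_force: 50.1
565.5305522119362
100 305 331 317.5 565.83660716232
120 305 330 317.0 565.5688779038732
150 305 330 317.0 565.5490327043577
blade left 185 [320]
blade left 192 [320]
[318 319] 566.1944478602637
```

```bash
python3 -c "
from workcell import env
print(env.job_done())"
```

```text
the job is handed in; nothing more can be done
None
```

The board leans on the rest bar at about 20°, square, centred and released, and the gate is held with its pointer within about 1 mm of the brass mark by my camera measurements; handed in after about 19 s, but the judging result was not shown.

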